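# Clear the finds hatch and hold it open with its lever

### The arm

A 7-joint arm with a two-finger parallel gripper is mounted at the origin on the work surface. World frame = base frame: x ahead of the robot, y to its left, z up, the work surface at z = 0. Lengths are in m, angles in rad, forces in N, time in s.
With the tool pointing down it reaches from about 0.35 to 0.9 m from the base axis. Payload 8.1 kg.
Tool frame: the origin (TCP) lies on the centre line of the jaws, within the pads' length; the fingertips stand 19 mm ahead of it and the grasp point (between the pads) is the TCP (arm.tip_reach is the distance from the TCP to the fingertips, in m); z points along the fingers, y is the line along which they close (so a half turn about z gives the same grasp; the last joint's range is limited). The gripper opens to 92 mm and grips with 3 to 60 N. Pads are 19 mm wide; open, the fingers measure 130 mm over their backs; the gripper's body (75 mm by 190 mm) begins 47 mm behind the grasp point.
Start: joints at [-0.103, 0.434, 0.025, 1.573, -0.012, 1.134, -0.075], TCP at [0.625, -0, 0.246] pointing down, gripper open.
Joint ranges: [-2.62, 2.62], [-0.44, 2.09], [-1.27, 1.32], [0.08, 2.57], [-1.32, 4.46], [0.12, 2], [-2.74, 2.74]. Speed limits (rad/s): [2.22, 2.22, 3.01, 3.01, 3.14, 3.14, 3.14].

### API

Orientations are given as a rotation vector (axis times angle).
In Python, from cell import arm gives the robot as it stands.
- The arm moves only by the tool arm_command, never from a script. Its argument "targets" is a list that holds one entry, the list of rows, each a list of 6 numbers: the shift along the tool's x, y, z in m, then the turn, a rotation vector about the tool's x, y, z in rad. A call has 1 to 10 rows; each row shifts and turns the commanded pose from where the row before left it, along the tool's axes as they then stand; what a row does not reach is not made up. A row lasts 1/8 s, in which the tool goes at most 62.5 mm and 10.7 degrees, less where a joint would pass 70% of its speed; a pose out of reach is approached as far as the arm can. A call with a gripper value outside its range is refused whole. "jaw" is the finger opening in m, from 0 to 0.0918, set as the call begins (left out, the last holds). The fingers move at their own pace and stop on an object; "newtons" is the grip in N (left out, the last holds). Time passes only in rows, so rows that do not move let the fingers close. It gives the time, the measured TCP pose, the force, the opening and the grip force at its end, in the units of the state.
- arm.observe(): the state, without advancing time (a new reading comes with each control period).
- arm.get_image(name): name is "scene" or "side" or "wrist"; returns a dict with "pixels" (384x512x3 uint8, red, green, blue), "z_map" (384x512 float32, m along the optical axis (not along the pixel's ray), 0 where there is no reading), "fx", "fy", "cx", "cy" (pixels), "dist" ([k1, k2, p1, p2, k3] as OpenCV has them; the pictures are not rectified), "xyz" and "rotation" of the camera in the world; the wrist camera has in their place "T_tool_cam" (4x4, takes a point from camera to tool coordinates, whose origin is the TCP and whose axes are the flange's). Camera axes: x right, y down, z forward; pixel columns grow to the right and rows downward; lengths in m; the calibration is good to about 2 mm. A picture is of the moment at which its call begins: read the wrist's pose just before it.
- arm.sign_off(): hands the job in; it is judged then, once.
The state is a dict: "clock": time; "joints": joint angles; "dq": joint speeds; "joint_efforts": joint torques, N m; "position": TCP position; "ee_rot": TCP orientation; "force": force on the tool from outside, world axes, zero at the start; "ft_torque": the same for the moment, N m; "width": opening from 0.0 (shut) to 1.0 (fully open); "gripper_force": force on a finger pad.
Only numpy, scipy, OpenCV 4.12 (cv2) and the standard library are available. Lean on these libraries where they do the work, as an engineer would, in place of code of your own. Each camera call takes 0.05 s, during which the arm holds its last target. There are 200 camera calls.

### The job

A freshly glued pot base has been left on the heavy steel flap of the blue finds box: push it gently across, without picking it up, until it stands wholly on the grey felt ledge next to the flap. Then press the red pad on the long end of the lever down to the rubber stop, so that the short end raises the flap, and finish while still holding it down there. Leave the canister, tape roll, sherd and calliper around it where they are.

Things in the scene. Friction and masses are not known exactly. Their poses are not given: they have to be found in the camera images.
- hatch: The fixed unit: blue finds box with steel flap, felt ledge (on its +x side) and lever (towards -y). Origin on the table under the middle of the box, z up, turns only about z. Box 190 (x) x 160 (y) mm, walls 90 mm high. Base rail towards -y: 60 mm wide, 6 mm thick, with a black rubber stop 25 mm high at y -420.
- ledge (a point): Centre of the grey felt top of the ledge, at hatch x 143, y 0, z 105 mm; axes as the hatch. The felt top covers hatch x 88 to 198, y -80 to 80 mm, 1.5 mm below the flap's top, with a 3 mm gap between ledge and flap.
- flap_edge (a point): Middle of the top front edge of the flap (a yellow stripe runs along it). The flap is a 170 x 200 x 16 mm steel plate of 3 to 5 kg; shut, it covers hatch x -85 to 85, y -120 to 80, its top at z 106.5 mm. Hinged along hatch y 80, z 90.5 mm.
- flap (a joint): Opening angle of the flap, rad: 0 shut, growing as its front edge rises; about 0.24 when the lever is fully down. It falls shut by its weight.
- pad (a point): Centre of the top face of the red pad (50 x 50 mm) on the lever's long arm, 250 mm from the pivot. At rest about 177 mm above the table at hatch y -416; on the stop about 38 mm above the table at hatch y -423. It turns by 0.56 rad from rest to the stop. Pressing takes 4 to 9 N; the lever comes back up when let go.
- pot_base: Broken terracotta pot base: a disc 72 mm across and 14 mm thick with stumps of wall standing on part of its rim, up to 36 mm high in all, 0.1 to 0.25 kg. Origin at the centre of its underside, z up. Stands on the flap at the start.
- canister: Bystander: blue film canister, 32 mm across, 45 mm high; origin under its centre.
- tape: Bystander: roll of yellow tape lying flat, 70 mm across, 22 mm high; origin under its centre.
- sherd_a: Bystander: pottery sherd, about 60 x 45 x 14 mm; origin under its centre.
- calliper: Bystander: steel calliper lying flat, 200 mm long, 7 mm high; origin under its middle, along its y axis.
- lever (a joint): Turn of the lever from rest, rad: 0 with the long end up, growing as it is pressed, 0.56 on the stop. Steel bar 22 mm wide, 8 mm thick in the hatch's plane x = 0; pivot at hatch y -180, z 95 mm between two cheeks 106 mm high. The long arm runs to -y, at rest sloping up by 0.30 rad; short arm 82 mm, its brass roller under the flap.
There are look-alikes about, which are no part of the job. There is more than one size of the pot_base; the one meant has the size given above.

How it is judged:
On the way, in this order (a step that is already met when the one before it is completed fails the run):
1. The pot base stands on the felt ledge, the flap still shut (x of pot_base in the frame of hatch between 0.119 and 0.175 m and y of pot_base in the frame of hatch between -0.06 and 0.06 m and z of pot_base in the frame of hatch between 0.098 and 0.112 m and angle between pot_base's own z axis and vertical below 0.15 rad and value of joint flap below 0.04 rad and linear speed of pot_base below 0.02 m/s), for 0.3 s.
2. The lever is pressed down by the fingers and the flap is up (value of joint lever above 0.5 rad and value of joint flap above 0.2 rad and contact force between the fingers and lever above 1 N), for 0.3 s.
At the end, for the whole second after the job is handed in: The pot base is at rest and upright on the felt ledge (hatch x 119 to 175 mm, y within 60 mm of the middle); the fingers press the lever with over 1 N, it is turned over 0.50 rad (pad within about 15 mm of the stop), and the flap is open over 0.20 rad and still (all of step 2 and x of pot_base in the frame of hatch between 0.119 and 0.175 m and y of pot_base in the frame of hatch between -0.06 and 0.06 m and z of pot_base in the frame of hatch between 0.098 and 0.112 m and angle between pot_base's own z axis and vertical below 0.15 rad and linear speed of pot_base below 0.02 m/s and velocity of joint flap between -0.1 and 0.1 rad/s); the arm keeps its last pose, push and grip.
It fails at once if The pot base is lifted, tipped or dropped (height (world z) of pot_base above 0.122 m or height (world z) of pot_base below 0.09 m or angle between pot_base's own z axis and vertical above 0.3 rad).
It fails at once if The pot base is shoved fast (over 0.4 m/s) (linear speed of pot_base above 0.4 m/s).
It fails at once if The flap is raised while the pot base is not on the ledge (value of joint flap above 0.06 rad and x of pot_base in the frame of hatch below 0.115 m).
It fails at once if The flap is raised by anything but the lever (value of joint flap above 0.06 rad and value of joint lever below 0.06 rad).
It fails at once if The canister, tape, sherd or calliper is moved more than 20 mm (distance of any of canister, tape, sherd_a, calliper from where it was at the start of the episode above 0.02 m).
It also fails if it takes over 48 s, if anything falls off the work surface, if the arm or the gripper's body presses on something with over 40 N, if the wrist force passes 120 N, or if a joint passes its speed limit or range.

## Working session

There is one attempt and no reset: what is moved stays moved. The work goes in short steps, Python scripts to look and compute and a tool call to move; the robot and the scene stay as the last step left them, time stands still between calls to the robot, and variables do not carry over. Pictures are saved under pics/ and viewed, at most 10 in all, crops included, and the job is handed in when it is done.

Besides the shell and the picture viewer there is one more tool, called after "Request:" as a command line: name --argument value ..., lists and objects as JSON in quotes. arm_command: Moves the arm, as the interface text tells. Its arguments: {"type":"object","properties":{"targets":{"type":"array","items":{"type":"array","items":{"type":"array","items":{"type":"number"}}}},"jaw":{"type":"number"},"newtons":{"type":"number"}},"required":["targets"]}

```bash
mkdir -p pics; cat > h.py <<'E'
import numpy as np, cv2
from scipy.spatial.transform import Rotation as R
from cell import arm
def cam(name):
    s=arm.observe(); im=arm.get_image(name)
    if 'T_tool_cam' in im:
        T=np.eye(4); T[:3,:3]=R.from_rotvec(s['ee_rot']).as_matrix(); T[:3,3]=s['position']
        im['T']=T@np.array(im['T_tool_cam'])
    else:
        T=np.eye(4); r=np.array(im['rotation'])
        T[:3,:3]=r if r.shape==(3,3) else R.from_rotvec(r).as_matrix(); T[:3,3]=im['xyz']; im['T']=T
    return im
def K(im): return np.array([[im['fx'],0,im['cx']],[0,im['fy'],im['cy']],[0,0,1.]])
def ray(im,uv):
    p=cv2.undistortPoints(np.array(uv,float).reshape(-1,1,2),K(im),np.array(im['dist'],float)).reshape(-1,2)
    return np.c_[p,np.ones(len(p))]
def pt(im,uv):  # by depth
    uv=np.array(uv).reshape(-1,2); z=im['z_map'][uv[:,1].astype(int),uv[:,0].astype(int)]
    return (ray(im,uv)*z[:,None])@im['T'][:3,:3].T+im['T'][:3,3]
def onz(im,uv,h):
    d=ray(im,uv)@im['T'][:3,:3].T; o=im['T'][:3,3]
    return o+d*((h-o[2])/d[:,2])[:,None]
def cloud(im):
    v,u=np.mgrid[0:384,0:512]; return pt(im,np.c_[u.ravel(),v.ravel()]).reshape(384,512,3)
def save(im,f,box=None,k=1.5):
    p=im['pixels'][...,::-1]
    if box: p=p[box[1]:box[3],box[0]:box[2]]
    cv2.imwrite('pics/'+f,cv2.resize(p,None,fx=k,fy=k,interpolation=cv2.INTER_CUBIC))
E
python3 - <<'E'
from h import *
import pickle
d={n:cam(n) for n in ('scene','side','wrist')}
pickle.dump(d,open('d0.pkl','wb'))
for n in d: print(n,d[n]['T'].round(3).tolist(),np.shape(d[n].get('rotation')))
save(d['scene'],'scene0.png');
a=np.vstack([d['side']['pixels'],d['wrist']['pixels']])[...,::-1]
cv2.imwrite('pics/sw0.png',cv2.resize(a,None,fx=.78,fy=.78,interpolation=cv2.INTER_AREA))
print(arm.observe())
E
```

```text
scene [[-0.032, 0.625, -0.78, 1.399], [0.999, 0.036, -0.012, 0.048], [0.02, -0.78, -0.626, 0.822], [0.0, 0.0, 0.0, 1.0]] (3,)
side [[-0.867, -0.329, 0.375, 0.12], [-0.499, 0.557, -0.664, 0.699], [0.01, -0.762, -0.647, 0.787], [0.0, 0.0, 0.0, 1.0]] (3,)
wrist [[1.0, -0.0, -0.002, 0.626], [-0.001, -0.953, -0.302, 0.083], [-0.001, 0.302, -0.953, 0.383], [0.0, 0.0, 0.0, 1.0]] ()
{'clock': 0.15, 'joints': array([-0.10258773,  0.43503113,  0.0249797 ,  1.57385758, -0.01162121,
        1.13396341, -0.07510316]), 'dq': array([-0.00045704, -0.00344696,  0.00022199, -0.00278486, -0.00182718,
       -0.00029786,  0.00230077]), 'joint_efforts': array([ 9.13879558e-04, -6.68263149e+01,  9.85680185e-01, -3.14695251e+01,
       -6.03506877e-02,  3.94195947e-02,  8.07748006e-05]), 'position': array([ 6.24661191e-01, -4.69788315e-05,  2.45156845e-01]), 'ee_rot': array([-2.22103721e+00, -2.22081999e+00,  1.32881927e-03]), 'force': array([-1.04198113,  0.54562322,  0.4480709 ]), 'ft_torque': array([ 0.00359   , -0.06753713,  0.00645385]), 'gripper_force': 0.0, 'width': 0.9984621346277217}
```

View pics/scene0.png

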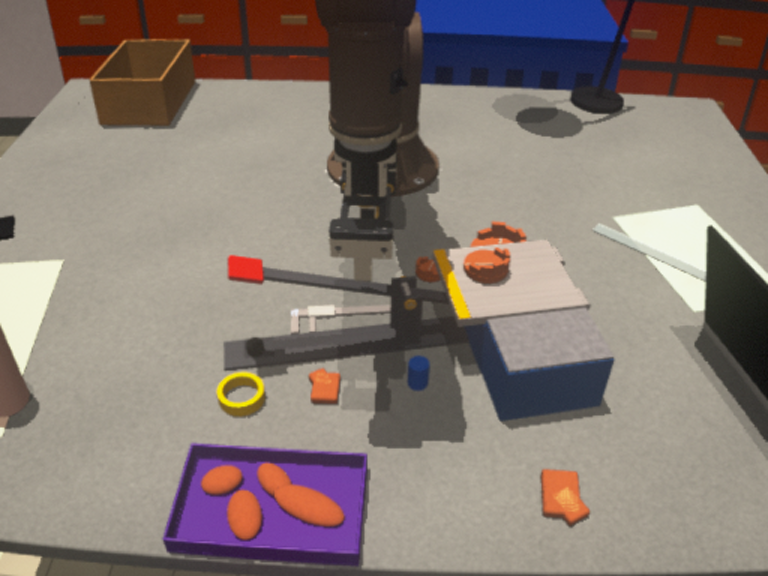

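View pics/sw0.png

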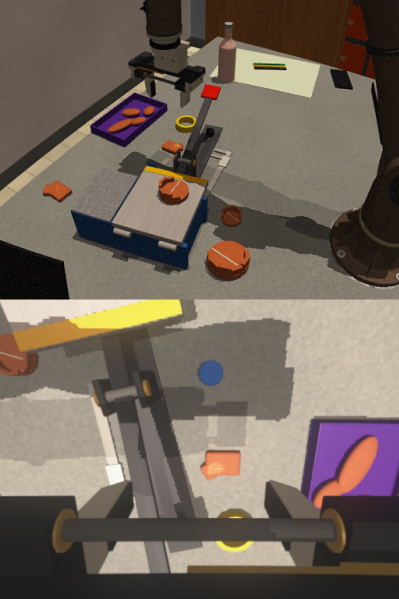

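The scene picture shows three pot bases: one on the flap at (487,264), a large one on the table behind it at (500,235), and a small one at (428,268). The red pad is at (245,269), the yellow stripe runs from (437,252) to (465,318), and the felt is at (550,338). I'll check the pot sizes and fit the hatch pose.

```bash
python3 - <<'E'
from h import *
import pickle
d=pickle.load(open('d0.pkl','rb'))
from scipy.optimize import minimize
P=[];C=[]
for n in ('scene','side'):
    c=cloud(d[n]).reshape(-1,3); k=d[n]['z_map'].ravel()>0
    P.append(c[k]);C.append(d[n]['pixels'].reshape(-1,3)[k].astype(int))
P=np.vstack(P);C=np.vstack(C)
k=(P[:,0]>.4)&(P[:,0]<.95)&(P[:,1]>-.1)&(P[:,1]<.45)&(abs(P[:,2]-.106)<.006)
Q=P[k]
print(len(Q),Q.min(0),Q.max(0))
g=np.round(Q[:,:2]/.003).astype(int); g=np.unique(g,axis=0)*.003
# template fit: reward inside, penalise area outside
def loc(p,q): c,s=np.cos(p[2]),np.sin(p[2]); e=q-p[:2]; return np.c_[e[:,0]*c+e[:,1]*s,-e[:,0]*s+e[:,1]*c]
def inside(h,t=.003):
    f=lambda v,a,b: 1/(1+np.exp(-(v-a)/t))/(1+np.exp((v-b)/t))
    return np.maximum(f(h[:,0],-.085,.085)*f(h[:,1],-.12,.08), f(h[:,0],.085,.198)*f(h[:,1],-.08,.08))
best=min((minimize(lambda p:-inside(loc(p,g)).sum(),[g[:,0].mean()-.05,g[:,1].mean()+.01,y],method='Nelder-Mead') for y in (-.3,-.15,0,.15,.3)),key=lambda r:r.fun)
p=best.x; print('hatch',p,-best.fun,len(g), (.17*.2+.113*.16)/9e-6)
h=loc(p,P[:,:2])
# pad red
r=(C[:,0]>150)&(C[:,1]<60)&(C[:,2]<60)&(h[:,1]<-.3)&(P[:,2]>.1)&(abs(h[:,0])<.1)
print('pad hatch',np.c_[h,P[:,2:]][r].mean(0), np.median(P[r],0))
# yellow
y=(C[:,0]>180)&(C[:,1]>130)&(C[:,2]<80)&(abs(P[:,2]-.106)<.006); print('stripe h',np.percentile(h[y],[2,50,98],axis=0))
# pot
t=(abs(h[:,0])<.1)&(h[:,1]>-.12)&(h[:,1]<.075)&(P[:,2]>.112)&(P[:,2]<.16)&(C[:,0]>C[:,2]+40)
print('pot h',np.percentile(h[t],[0,1,50,99,100],axis=0).round(4).tolist(),P[t][:,2].max(), cv2.minEnclosingCircle(h[t].astype(np.float32)))
for n,c in (('scene',(500,235)),('scene',(428,268))): print(n,c,pt(d[n],[(c[0]/1.5,c[1]/1.5)]))
save(d['scene'],'crop0.png',(265,140,415,285),4)
E
```

```text
16578 [ 0.40050075 -0.0112627   0.10000029] [0.71277947 0.35247694 0.11196448]
hatch [0.50107762 0.23420228 0.21804508] 5041.146506948142 5719 5786.666666666667
pad hatch [ 0.00092704 -0.41694592  0.17495306] [ 0.59227822 -0.17240709  0.17490705]
stripe h [[-0.01953462 -0.11959833]
 [ 0.03593467 -0.1102868 ]
 [ 0.08053352 -0.1024008 ]]
pot h [[-0.0565, -0.0862], [-0.0543, -0.0826], [-0.0179, -0.0478], [0.0165, -0.0126], [0.0188, -0.0102]] 0.14573233262882346 ((-0.017856236547231674, -0.047675006091594696), 0.03891472890973091)
scene (500, 235) [[0.27906713 0.23290345 0.02167149]]
scene (428, 268) [[0.36843276 0.09699585 0.00683296]]
```

View pics/crop0.png

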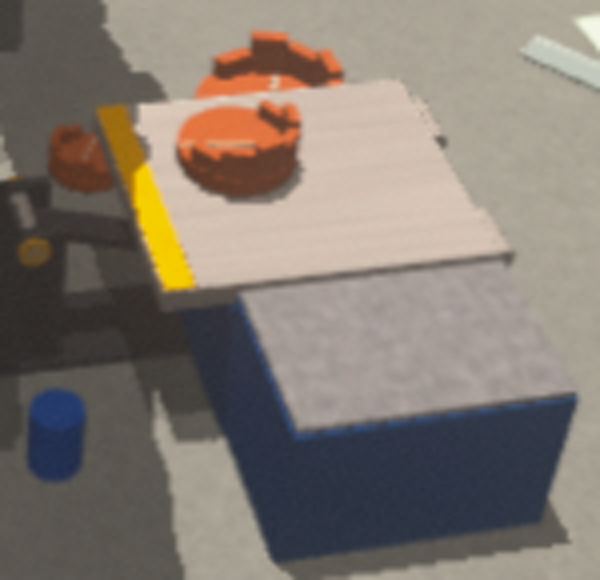

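The fit holds together: pad at hatch (1,-417,175) and stripe at y -120 to -102. The pot base on the flap measures about 74 mm across, with its top about 39 mm up. It's at hatch (-18,-48), while the look-alikes lie on the table.

I'll push it with the fingers opened to 45 mm, so the two tips cradle the disc.

Request:
arm_command --targets '[[[0.031,-0.0386,0,0,0,0],[0.031,-0.0386,0,0,0,0],[0.031,-0.0386,0,0,0,0],[0.031,-0.0386,0,0,0,0],[0.032,-0.0386,0,0,0,0],[0,0,0,0,0,0.165],[0,0,0,0,0,0.165],[0,0,0,0,0,0.165],[0,0,0,0,0,0.165],[0,0,0,0,0,0.165]]]' --jaw 0.045

```text
clock: 1.4
position: [0.4318, 0.1559, 0.2456]
ee_rot: [2.929, 1.136, -0.001]
force: [-0.2, 0.9, 0.1]
width: 0.489
gripper_force: 0.0
```

Request:
arm_command --targets '[[[0,0,0,0,0,0.165],[0,0,0,0,0,0.163],[0,0,0,0,0,0]]]'

```text
clock: 1.78
position: [0.4318, 0.156, 0.2456]
ee_rot: [3.073, 0.653, -0.0]
force: [0.6, -0.5, 0.4]
width: 0.487
gripper_force: 0.0
```

```bash
cat > w.py <<'E'
from h import *
import sys
s=arm.observe(); Rm=R.from_rotvec(s['ee_rot']).as_matrix()
print(s['clock'],s['position'],s['width']*.0918,'x',Rm[:,0].round(4),'z',Rm[:,2].round(4),s['force'].round(2),s['joints'].round(2))
for a in sys.argv[1:]:
    t=np.array([float(v) for v in a.split(',')]); print('tool shift',(Rm.T@(t-s['position'])).round(4))
E
cat > pot.py <<'E'
from h import *
p=[.5011,.2342,.218]; c,s=np.cos(p[2]),np.sin(p[2])
for n in ('scene','side'):
    im=cam(n); P=cloud(im).reshape(-1,3); C=im['pixels'].reshape(-1,3).astype(int)
    e=P[:,:2]-p[:2]; h=np.c_[e[:,0]*c+e[:,1]*s,-e[:,0]*s+e[:,1]*c]
    t=(h[:,0]>-.1)&(h[:,0]<.22)&(abs(h[:,1]+.02)<.1)&(P[:,2]>.111)&(P[:,2]<.15)&(C[:,0]>1.6*C[:,2])&(C[:,0]-C[:,1]>40)&(C[:,1]<1.5*C[:,2]+30)
    print(n,t.sum(),h[t].min(0),h[t].max(0),P[t][:,2].max(),cv2.minEnclosingCircle(h[t].astype(np.float32)))
    e=arm.observe()['position'][:2]-p[:2]
print('tcp h',e[0]*c+e[1]*s,-e[0]*s+e[1]*c)
E
python3 w.py .432,.156,.130; python3 pot.py
```

```text
1.775 [0.43184548 0.15597953 0.24561844] 0.04474388125488237 x [ 9.136e-01  4.067e-01 -3.000e-04] z [-2.e-04 -2.e-04 -1.e+00] [ 0.59 -0.46  0.35] [-0.51  0.16  0.05  1.96 -0.01  1.02 -1.6 ]
tool shift [0.0002 0.     0.1156]
scene 302 [-0.05516857 -0.08471332] [ 0.01701105 -0.01575561] 0.14336237436197696 ((-0.01934930682182312, -0.04786207154393196), 0.03714418783783913)
side 638 [-0.05623907 -0.08425369] [ 0.0131667  -0.01298481] 0.1450548833095715 ((-0.022255273535847664, -0.048554081469774246), 0.03664284572005272)
tcp h -0.08446643870862194 -0.06139596920270902
```

Request:
arm_command --targets '[[[0,0,0.03,0,0,0],[0,0,0.03,0,0,0],[0,0,0.03,0,0,0],[0,0,0.015,0,0,0],[0,0,0.01,0,0,0],[0,0,0,0,0,0]]]'

```text
clock: 2.62
position: [0.4318, 0.1559, 0.1304]
ee_rot: [3.073, 0.653, -0.001]
force: [0.2, -0.7, 0.0]
width: 0.489
gripper_force: 0.0
```

```bash
python3 w.py; python3 - <<'E'
from h import *
im=cam('side'); save(im,'down.png',(130,180,330,350),3.5)
E
```

```text
2.625 [0.43180292 0.1558601  0.13039265] 0.04485872121702625 x [ 9.135e-01  4.068e-01 -9.000e-04] z [-9.e-04 -4.e-04 -1.e+00] [ 0.22 -0.69  0.04] [-0.5   0.31  0.04  2.1  -0.02  0.72 -1.59]
```

View pics/down.png

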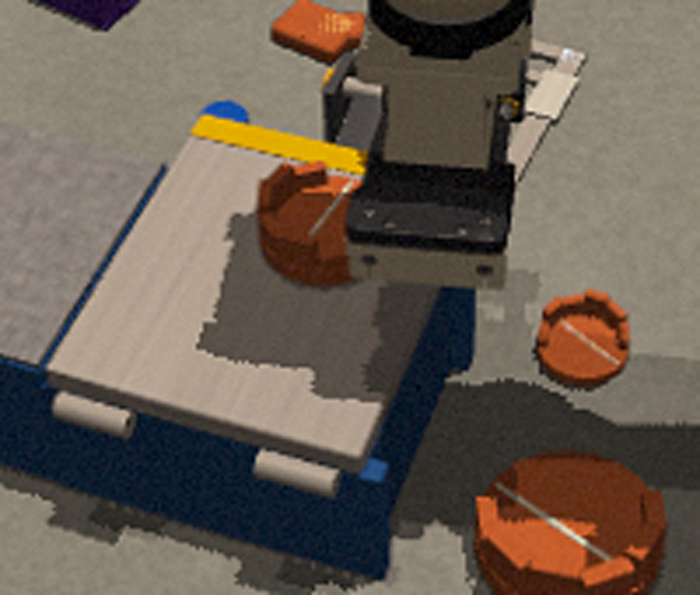

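The gripper is just behind the 72 mm pot base, which sits at crop (310,220), with the tips free of the flap. I'll push at 80 mm/s.

Request:
arm_command --targets '[[[0.01,0,0,0,0,0],[0.01,0,0,0,0,0],[0.01,0,0,0,0,0],[0.01,0,0,0,0,0],[0.01,0,0,0,0,0],[0.01,0,0,0,0,0],[0.01,0,0,0,0,0],[0.01,0,0,0,0,0],[0.01,0,0,0,0,0],[0.005,0,0,0,0,0]]]'

```text
clock: 3.92
position: [0.5196, 0.1949, 0.1307]
ee_rot: [-3.073, -0.651, -0.0]
force: [-3.2, -0.2, 1.8]
width: 0.491
gripper_force: 1.6
```

```bash
python3 w.py; python3 pot.py
```

```text
3.925 [0.51955737 0.19486495 0.13069062] 0.045051509978337866 x [9.140e-01 4.057e-01 3.000e-04] z [ 3.e-04  1.e-04 -1.e+00] [-3.16 -0.17  1.83] [-0.49  0.45  0.05  1.88 -0.03  0.81 -1.58]
scene 213 [ 0.03277449 -0.07008105] [ 0.08399862 -0.00277944] 0.14347538342935284 ((0.051852986216545105, -0.0364302434027195), 0.03378348425030708)
side 60 [ 0.0401631  -0.05137472] [0.08085194 0.00103336] 0.14620287268578103 ((0.05796767771244049, -0.02517067827284336), 0.03178051486611366)
tcp h 0.00954354367824286 -0.042382878103076095
```

Request:
arm_command --targets '[[[0.01,0,0,0,0,0],[0.01,0,0,0,0,0],[0.01,0,0,0,0,0],[0.01,0,0,0,0,0],[0.01,0,0,0,0,0],[0.01,0,0,0,0,0],[0.01,0,0,0,0,0],[0.01,0,0,0,0,0],[0.01,0,0,0,0,0],[0.007,0,0,0,0,0]]]'

```text
clock: 5.28
position: [0.6081, 0.2341, 0.1307]
ee_rot: [3.073, 0.651, -0.0]
force: [-0.8, -0.0, 0.8]
width: 0.493
gripper_force: 0.7
```

```bash
python3 w.py; python3 pot.py
```

```text
5.275 [0.60808723 0.23411078 0.13071826] 0.04523107595156854 x [ 0.914   0.4057 -0.    ] z [-0. -0. -1.] [-0.79 -0.03  0.82] [-0.49  0.58  0.06  1.63 -0.04  0.93 -1.57]
scene 397 [ 0.10952507 -0.051781  ] [0.17874018 0.01880837] 0.14305490896845519 ((0.14460349082946777, -0.01671593263745308), 0.0361202210187912)
side 7 [0.12330584 0.01679363] [0.14566507 0.02097026] 0.11933794589778357 ((0.13448545336723328, 0.018298674374818802), 0.011380467563867569)
tcp h 0.10471915765339704 -0.02315232058355194
```

The pot base is at about (143,-17), fully on the felt. I'll back off, rise and look.

Request:
arm_command --targets '[[[-0.006,0,0,0,0,0],[-0.015,0,0,0,0,0],[-0.025,0,0,0,0,0],[-0.02,0,-0.02,0,0,0],[0,0,-0.04,0,0,0],[0,0,-0.04,0,0,0],[0,0,-0.02,0,0,0],[0,0,0,0,0,0]]]' --jaw 0.0

```text
clock: 6.38
position: [0.5476, 0.2073, 0.2525]
ee_rot: [-3.072, -0.651, -0.005]
force: [-0.7, -0.2, -0.4]
width: 0.002
gripper_force: 0.0
```

```bash
python3 pot.py; python3 w.py .592,-.175,.250; python3 - <<'E'
from h import *
im=cam('scene'); save(im,'after.png',None,1.5)
E
```

```text
scene 508 [ 0.10635032 -0.05304702] [0.17988752 0.0172813 ] 0.14129798650376313 ((0.14282801747322083, -0.01642073504626751), 0.037181247025728226)
side 576 [ 0.10610944 -0.05168792] [0.17627075 0.01893408] 0.1433694850549494 ((0.14012590050697327, -0.01510458905249834), 0.037166547030210495)
tcp h 0.038420984569941065 -0.03655845003356852
6.475 [0.5465184  0.20681641 0.25007914] 0.0001395117959020785 x [ 9.140e-01  4.057e-01 -7.000e-04] z [-6.e-04 -3.e-04 -1.e+00] [ 0.03 -0.23 -0.4 ] [-0.5   0.36  0.07  1.67 -0.03  1.11 -1.58]
tool shift [-1.133e-01  3.674e-01  2.000e-04]
```

View pics/after.png

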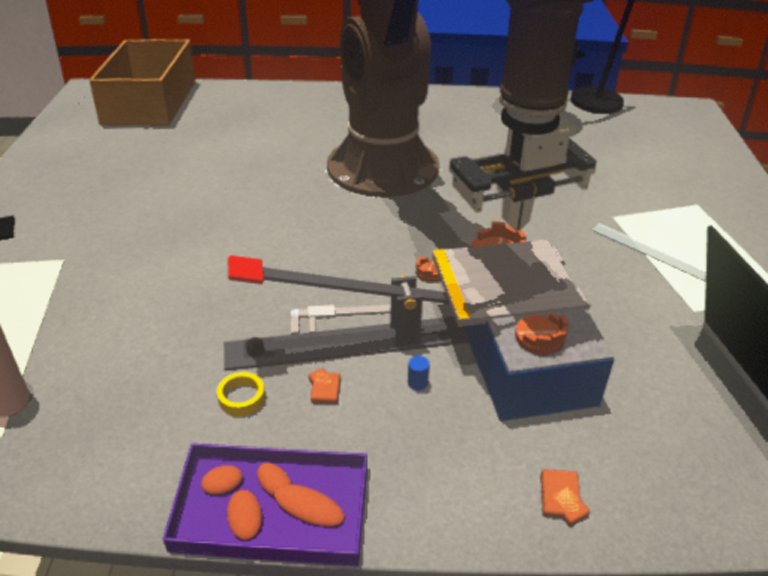

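The pot base stands on the felt at (543,333) and nothing else has moved. Next, over the pad with the jaws closed.

Request:
arm_command --targets '[[[-0.0113,0.0367,0,0,0,0],[-0.0113,0.0367,0,0,0,0],[-0.0113,0.0367,0,0,0,0],[-0.0113,0.0367,0,0,0,0],[-0.0113,0.0367,0,0,0,0],[-0.0113,0.0367,0,0,0,0],[-0.0113,0.0367,0,0,0,0],[-0.0113,0.0367,0,0,0,0],[-0.0113,0.0367,0,0,0,0],[-0.0113,0.0367,0,0,0,0]]]'

```text
clock: 7.78
position: [0.5921, -0.1752, 0.2492]
ee_rot: [-3.072, -0.651, 0.003]
force: [0.8, 0.4, -0.1]
width: 0.005
gripper_force: 0.0
```

Request:
arm_command --targets '[[[0,0,0.025,0,0,0],[0,0,0.015,0,0,0],[0,0,0,0,0,0]]]'

```text
clock: 8.15
position: [0.5917, -0.1731, 0.2088]
ee_rot: [-3.071, -0.653, 0.005]
force: [0.5, 0.0, 0.6]
width: 0.009
gripper_force: 0.0
```

```bash
python3 w.py .592,-.175,.196 .592,-.177,.057
```

```text
8.15 [ 0.59170605 -0.17309175  0.20877296] 0.000846172251121356 x [ 0.9136  0.4066 -0.003 ] z [-0.0038  0.0011 -1.    ] [0.49 0.02 0.63] [ 0.07  0.45  0.19  1.65 -0.1   1.05 -0.87]
tool shift [-0.0005  0.0019  0.0128]
tool shift [-0.0009  0.0041  0.1518]
```

Request:
arm_command --targets '[[[0,0.001,0.012,0,0,0],[0,0.001,0.012,0,0,0],[0,0.001,0.012,0,0,0],[0,0,0.012,0,0,0],[0,0,0.012,0,0,0],[0,0,0.012,0,0,0],[0,0,0.012,0,0,0],[0,0,0.012,0,0,0],[0,0,0.012,0,0,0],[0,0,0.012,0,0,0]]]'

```text
clock: 9.4
position: [0.5953, -0.1783, 0.0915]
ee_rot: [3.071, 0.65, 0.005]
force: [0.1, -1.7, 7.8]
width: 0.005
gripper_force: 3.8
```

Request:
arm_command --targets '[[[0,0,0.01,0,0,0],[0,0,0.01,0,0,0],[0,0,0.008,0,0,0],[0,0,0,0,0,0],[0,0,0,0,0,0]]]'

```text
clock: 10.02
position: [0.5944, -0.1768, 0.0629]
ee_rot: [3.073, 0.652, 0.001]
force: [-0.1, 0.6, 2.4]
width: 0.002
gripper_force: 0.7
```

```bash
python3 w.py .592,-.177,.057
```

```text
10.025 [ 0.59442782 -0.17676542  0.06288893] 0.00022887076289754374 x [9.139e-01 4.060e-01 7.000e-04] z [ 9.e-04 -1.e-04 -1.e+00] [-0.15  0.58  2.41] [ 0.1   0.62  0.15  1.78 -0.13  0.75 -0.83]
tool shift [-0.0023 -0.0008  0.0059]
```

Now down onto the stop, firmly.

Request:
arm_command --targets '[[[0,0,0.003,0,0,0],[0,0,0.003,0,0,0],[0,0,0.002,0,0,0],[0,0,0,0,0,0],[0,0,0,0,0,0],[0,0,0,0,0,0]]]'

```text
clock: 10.78
position: [0.5946, -0.1764, 0.0584]
ee_rot: [-3.073, -0.651, -0.004]
force: [-12.0, 6.2, 40.7]
width: 0.004
gripper_force: 18.5
```

```bash
python3 w.py; python3 pot.py; python3 - <<'E'
from h import *
im=cam('scene'); save(im,'press.png',None,1.5)
E
python3 w.py
```

```text
10.775 [ 0.59458283 -0.1763771   0.05839909] 0.00038983120593672225 x [0.914  0.4058 0.0026] z [ 0.0023  0.001  -1.    ] [-11.97   6.17  40.69] [ 0.1   0.63  0.15  1.78 -0.13  0.74 -0.83]
scene 607 [-0.08509469 -0.05273998] [0.1807083  0.01947356] 0.14112245800030565 ((0.04780680686235428, -0.02861713245511055), 0.13324058055877686)
side 576 [ 0.10450277 -0.05159655] [0.17634886 0.02257663] 0.14311986115021502 ((0.13853153586387634, -0.014088745228946209), 0.03795850649476051)
tcp h 0.002478312905922833 -0.4210400463203465
10.925 [ 0.59458739 -0.17637267  0.05837638] 0.00015017333712970534 x [0.9139 0.4058 0.0025] z [ 0.0023  0.001  -1.    ] [-11.66   6.83  40.56] [ 0.1   0.63  0.15  1.78 -0.13  0.74 -0.83]
```

View pics/press.png

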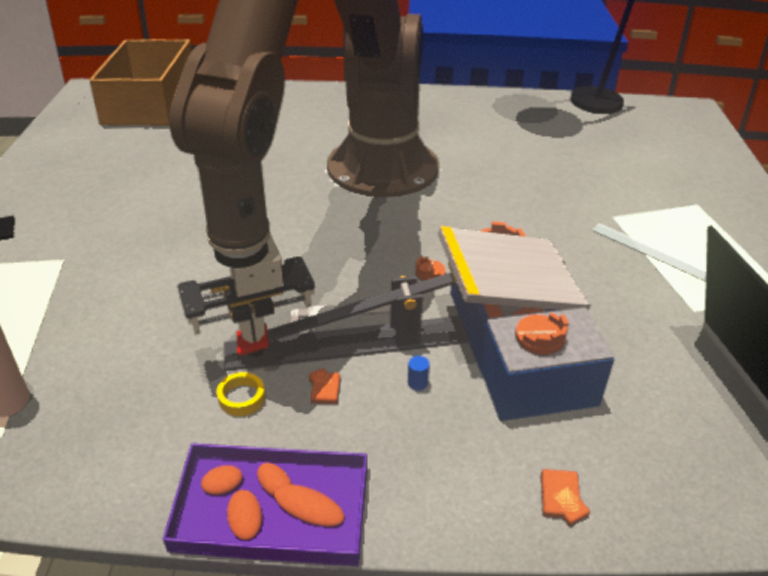

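The lever is on the stop at (250,345), the flap is up, and the pot base is still on the felt at (543,333). At 40 N I'm pressing harder than needed, so I'll ease off a little.

Request:
arm_command --targets '[[[0,0,-0.002,0,0,0],[0,0,0,0,0,0],[0,0,0,0,0,0],[0,0,0,0,0,0]]]'

```text
clock: 11.42
position: [0.5945, -0.1764, 0.0588]
ee_rot: [-3.073, -0.652, -0.003]
force: [-6.2, 4.5, 23.1]
width: 0.011
gripper_force: 10.8
```

```bash
python3 -c "
from cell import arm
print(arm.sign_off())"
```

```text
the job is handed in; nothing more can be done
None
```

The job is handed in: the pot base stands on the felt ledge at about hatch (143, -16) mm, and the closed fingers hold the lever on the rubber stop with about 23 N. The flap is up and the canister, tape, sherd and calliper look unmoved in the last picture; the sign-off gave no verdict.

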